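Eject the spent desiccant cartridge and stand it in the oven tray

ROBOT

A 6-joint arm with a two-finger parallel gripper is mounted at the origin on a cart in front of the work surface, level with it; the furniture and walls round the work are solid. World frame = base frame: x ahead of the robot, y to its left, z up, the work surface at z = 0. Lengths are in m, angles in rad, forces in N, time in s.
With the tool pointing down it reaches from about 0.275 to 0.75 m from the base axis. Payload 10.2 kg.
Tool frame: the origin (TCP) lies midway between the tips of the shut fingers; the grasp point (between the pads) lies 19 mm behind it; x points along the fingers, z is the direction in which the jaws open and shut, and the axes are right-handed (so a half turn about x gives the same grasp; the last joint's range is limited). The gripper opens to 88 mm and grips with 3 to 60 N. Pads are 18 mm wide; open, the fingers measure 123 mm over their backs; the gripper's body (75 mm by 187 mm) begins 45 mm behind the grasp point.
Start: joints at [1.017, 0.313, 1.498, -0, 1.331, -0.223], TCP at [0.171, 0.497, 0.239] pointing down, gripper open.
Joint ranges: [-2.94, 2.94], [-0.97, 2.17], [0.19, 2.56], [-1.23, 4.37], [0.02, 3.11], [-2.88, 2.88]. Speed limits (rad/s): [2.39, 2.39, 3.01, 3.14, 3.14, 3.14].

INTERFACE

Orientations are given as a unit quaternion [w, x, y, z].
In Python, from station import manip gives the robot as it stands.
- The arm moves only by the tool send_rows, never from a script. Its argument "increments" is a list of rows, each an object with "grip": the closure in counts, from 0 (fully open) to 255 (shut); "dp": the shift along the world's x, y, z in mm, a list of three; "twist": the turn about the world's z in rad. A call has 1 to 8 rows; each row shifts and turns the commanded pose from where the row before left it; what a row does not reach is not made up. A row lasts 1/10 s, in which the tool goes at most 50 mm and 8.59 degrees, less where a joint would pass 70% of its speed; a pose out of reach is approached as far as the arm can. A call with a gripper value outside its range is refused whole. The fingers move at their own pace and stop on an object; "newtons" is the grip in N (left out, the last holds). Time passes only in rows, so rows that do not move let the fingers close. It gives the time, the measured TCP pose, the force and the opening at its end, in the units of the state.
- manip.get_state(): the state, without advancing time (a new reading comes with each control period).
- manip.capture(name): name is "scene" or "top" or "wrist"; returns a dict with "img" (480x640x3 uint8, red, green, blue), "fx", "fy", "cx", "cy" (pixels), "D" ([k1, k2, p1, p2, k3] as OpenCV has them; the pictures are not rectified), "world_to_cam" (4x4, takes a point from world to camera coordinates). Camera axes: x right, y down, z forward; pixel columns grow to the right and rows downward; lengths in m; the calibration is good to about 2 mm. A picture is of the moment at which its call begins. There is no depth.
- manip.finish_job(): hands the job in, once; it reports no verdict.
Trained networks look in a picture, given as the dict that the camera call returned (one of the last four; its "shot" number tells which), for a name from the list of things; names that differ only in an ending like _2 or _b are one class to them, and where a whole thing is asked for, a point or a joint stands for the part that bears it (a point fixed in the world has none). Each returns a list of dicts, best first, with "score" (0 to 1); they miss things now and then, are a little off and sometimes report something else, mostly with a low value. They report only what shows in the picture. A call takes as long as a camera call.
- manip.recognise(picture, target): "point" ([x, y, z] in m, in the coordinates of the camera as it stood for that picture, good to about 4 mm: the middle of the surface that is visible of it).
- manip.regions_of(picture, target): "mask" (480x640 bool, what is visible of it).
- manip.mark_of(picture, target): "point" ([x, y, z] in m, in the coordinates of the camera as it stood for that picture, good to about 4 mm: a listed point, or the origin of a listed thing).
The state is a dict: "time": time; "q": joint angles; "qd": joint speeds; "joint_efforts": joint torques, N m; "eef_pos": TCP position; "eef_rot": TCP orientation; "force": force on the tool from outside, world axes, zero at the start; "wrist_torque": the same for the moment, N m; "finger_gap": finger opening in m.
Only numpy, scipy, OpenCV 4.12 (cv2) and the standard library are available. Lean on these libraries where they do the work, as an engineer would, in place of code of your own. Each camera call takes 0.05 s, during which the arm holds its last target. There are 200 camera calls.

TASK

The drying cartridge with the dark green sight window in the air dryer's sloping panel is spent. Press it gently into its bay until you feel it stop, so that its push-to-release latch lets go and it springs out, then draw it out of the bay and set it down gently in the steel oven tray, standing upright on its foot. Leave the cartridge with the orange window latched in its bay, and do not disturb the rock plugs in the tray or the other things on the bench.

Things in the scene. Friction and masses are not known exactly. Their poses are not given: they have to be found in the camera images.
- spent_cartridge: The spent drying cartridge: box 40 (its x) x 52 (its y) x 92 mm (its z), white body, grey ribbed cap on the uppermost 26 mm, round dark green sight window in the cap's face; about 0.14 kg. Origin at the centre of its foot, z from the foot to the cap's face. It starts latched in either of the two bays, its cap flush with the bay's black rim; only the ejector carries it, nothing clamps it.
- spent_cartridge_top (a point): Centre of the spent cartridge's cap face, where it is pressed; 92 mm from its origin along its z.
- fresh_cartridge: The good cartridge: the same shape and size with an orange sight window, latched in the other bay. It stays where it is.
- fresh_cartridge_top (a point): Centre of the good cartridge's cap face.
- bay_panel: The dryer's sloping front panel (240 mm wide, 140 mm along the slope), part of the dryer. Origin at its centre, midway between the bays, level with their rims; x up the slope (away from the robot), y to the dryer's left, z straight out of the panel, leaning 25 degrees from the vertical towards the robot. A latched cartridge has its foot at z = -92 mm; the foot leaves the bay at z = 0.
- bay_left (a point): Centre of the left bay's mouth (panel x = 0, y = +50, z = 0 mm). A bay is a rectangular shaft along the panel's -z, 43 (along the slope) x 55 mm wide: 1.5 mm of play on each side of the cartridge. Its black rim is 9 mm wide and stands 2.5 mm above the grey panel.
- bay_right (a point): Centre of the right bay's mouth (panel x = 0, y = -50, z = 0 mm); same size.
- ejector_left (a joint): Spring ejector with push-push latch under the left bay's cartridge, travel in m out of the panel: 0 latched, cap flush. Pressed in beyond about -0.007 and let go, it rises by itself (0.1 m/s) to +0.022: the cap stands 22 mm out. Pressing takes 8 to 9 N as far as -0.0075, then a rubber buffer is felt (8 N more per mm). Pressed in once more from outside, it latches again.
- ejector_right (a joint): The same under the right bay's cartridge.
- dryer: The air dryer, a white desk-top case 196 (x) x 250 (y) x 153 mm with the sloping panel in front and a pressure gauge on top (to 208 mm). Fixed. Origin on the bench under its centre, x to its back, z up; the panel's centre is at x = -27.5, z = 125 mm.
- oven_tray: Low steel tray 140 (its x) x 180 (its y) x 20 mm, walls and floor 3 mm thick, fixed. Origin at the centre of its underside; the floor inside is at z = 3 mm. Two rock plugs stand near its -y end; the +y half is free.
- grey_plug: Grey rock plug, 38 mm across and 38 mm high, standing in the tray. Origin at the centre of its underside.
- tan_plug: Tan rock plug, 38 mm across and 50 mm high, standing in the tray. Origin at the centre of its underside.
- beaker: Small glass beaker, 70 mm high, standing on the bench. Bystander.
- red_vial: Glass vial with a red cap, 25 mm across, 58 mm high, standing on the bench. Bystander.
- black_vial: Glass vial with a black cap, same size. Bystander.
- ball_pen: Blue ball pen, 136 mm long, lying on the bench. Bystander.

How it is judged:
By the outcome, as a careful person would: the job done as asked, in the order asked, and still so for the second after the job is handed in, with the robot touching nothing.
It also fails if it takes over 45 s, if anything falls off the work surface, if the arm or the gripper's body presses on something with over 40 N, if the wrist force passes 120 N, or if a joint passes its speed limit or range.

## Working session

There is one attempt and no reset: what is moved stays moved. The work goes in short steps, Python scripts to look and compute and a tool call to move; the robot and the scene stay as the last step left them, time stands still between calls to the robot, and variables do not carry over. Pictures are saved under pics/ and viewed, on a budget of 10 in all, crops included, one or two more only if the job needs it, and the job is handed in when it is done.

Besides the shell and the picture viewer there is one more tool, called as a command line: name --argument value ..., lists and objects as JSON in quotes. send_rows: Moves the arm, as the interface text tells. Its arguments: {"type":"object","properties":{"increments":{"type":"array","items":{"type":"object","properties":{"grip":{"type":"number"},"dp":{"type":"array","items":{"type":"number"}},"twist":{"type":"number"}}}},"newtons":{"type":"number"}},"required":["increments"]}

```bash
mkdir -p pics; ls; cat > h.py <<'E'
import numpy as np, cv2
from station import manip
def w(pic,p):
    T=np.linalg.inv(np.array(pic["world_to_cam"])); return (T@np.r_[p,1])[:3]
def px(pic,P):
    T=np.array(pic["world_to_cam"]); K=np.array([[pic["fx"],0,pic["cx"]],[0,pic["fy"],pic["cy"]],[0,0,1.]])
    return cv2.projectPoints(np.array(P,float).reshape(-1,3),cv2.Rodrigues(T[:3,:3])[0],T[:3,3],K,np.array(pic["D"],float))[0].reshape(-1,2)
def save(pic,n): cv2.imwrite(f"pics/{n}.png",cv2.cvtColor(pic["img"],cv2.COLOR_RGB2BGR))
E
python3 - <<'E'
from h import *
for c in ["scene","top"]:
    p=manip.capture(c); save(p,c+"0")
    print(c, np.round(np.linalg.inv(p["world_to_cam"])[:3,3],3))
    for t in ["spent_cartridge_top","fresh_cartridge_top","bay_left","bay_right","bay_panel","dryer","oven_tray","grey_plug","tan_plug","beaker","red_vial","black_vial","ball_pen"]:
        r=manip.mark_of(p,t)
        print(t,[(round(a["score"],2),np.round(w(p,a["point"]),3).tolist()) for a in r[:2]])
print({k:np.round(v,3) for k,v in manip.get_state().items()})
E
```

```text
pics
scene [-0.513  0.833  0.972]
spent_cartridge_top [(0.5, [0.389, 0.169, -0.002])]
fresh_cartridge_top []
bay_left [(0.6, [0.646, 0.333, 0.0]), (0.26, [0.592, 0.021, -0.0])]
bay_right []
bay_panel [(0.56, [0.644, 0.332, -0.002])]
dryer [(0.72, [0.589, 0.019, -0.0])]
oven_tray [(0.9, [0.464, -0.349, -0.003])]
grey_plug [(0.55, [0.486, -0.397, 0.001])]
tan_plug [(0.54, [0.419, -0.394, 0.001])]
beaker [(0.24, [0.488, -0.397, -0.002])]
red_vial [(0.43, [0.648, 0.333, -0.001])]
black_vial [(0.69, [0.392, 0.168, 0.002]), (0.57, [0.607, 0.369, -0.001])]
ball_pen [(0.6, [0.39, 0.171, -0.0]), (0.17, [0.592, 0.019, 0.001])]
top [ 0.322 -0.026  1.215]
spent_cartridge_top [(0.68, [0.56, 0.066, 0.125])]
fresh_cartridge_top [(0.56, [0.566, -0.033, 0.12])]
bay_left [(0.86, [0.562, 0.069, 0.126])]
bay_right [(0.66, [0.566, 0.016, 0.12]), (0.56, [0.565, -0.031, 0.123])]
bay_panel [(0.88, [0.568, 0.015, 0.125])]
dryer [(0.58, [0.587, 0.021, -0.008])]
oven_tray [(0.83, [0.461, -0.348, -0.001]), (0.34, [0.606, -0.032, 0.039])]
grey_plug [(0.79, [0.487, -0.398, 0.0])]
tan_plug [(0.61, [0.605, 0.068, 0.042]), (0.56, [0.421, -0.388, 0.002])]
beaker [(0.92, [0.658, -0.275, -0.008])]
red_vial [(0.71, [0.647, 0.329, -0.002])]
black_vial [(0.65, [0.605, 0.367, 0.001]), (0.54, [0.49, -0.397, 0.001])]
ball_pen [(0.49, [0.391, 0.17, -0.002]), (0.37, [0.66, -0.272, -0.005])]
{'time': np.float64(1.4), 'q': array([ 1.017,  0.313,  1.498, -0.   ,  1.331, -0.223]), 'qd': array([-0.001, -0.001,  0.002,  0.   , -0.001, -0.002]), 'joint_efforts': array([-0.0000e+00, -4.0210e+01, -2.5242e+01,  6.9000e-02,  3.2000e-02,
       -0.0000e+00]), 'eef_pos': array([0.171, 0.497, 0.239]), 'eef_rot': array([ 0.575, -0.411,  0.576,  0.411]), 'force': array([0.028, 0.475, 0.108]), 'wrist_torque': array([0.033, 0.02 , 0.013]), 'finger_gap': np.float64(0.087)}
```

View pictures.

View pics/top0.png

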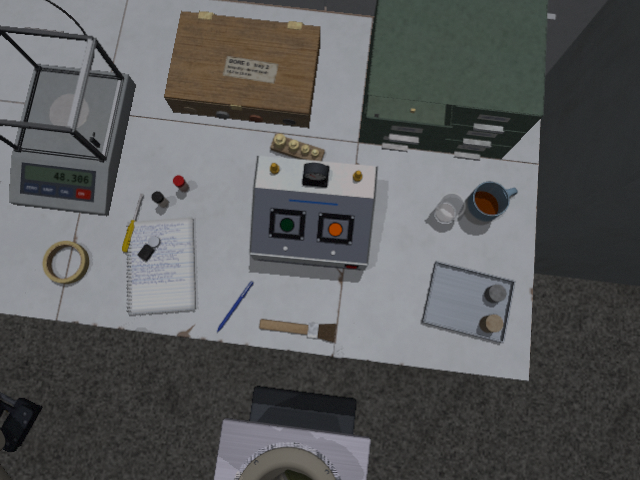

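View pics/scene0.png

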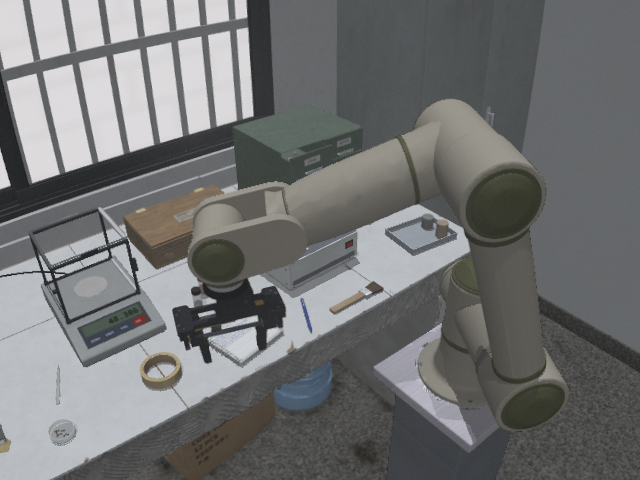

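The top view shows the green window at px (287,225), which is the left bay, and the orange one at (335,229). The tray is at (467,302), with the grey plug at (495,294) and the tan plug at (491,324) on its right. The scene view shows the arm over the left of the bench. Next I'll measure the yaw angles.

```bash
cat >> h.py <<'E'
def ray(pic,uv,z):
    K=np.array([[pic["fx"],0,pic["cx"]],[0,pic["fy"],pic["cy"]],[0,0,1.]])
    n=cv2.undistortPoints(np.array(uv,float).reshape(-1,1,2),K,np.array(pic["D"],float)).reshape(-1,2)
    T=np.linalg.inv(np.array(pic["world_to_cam"])); d=np.c_[n,np.ones(len(n))]@T[:3,:3].T
    return T[:3,3]+d*((z-T[2,3])/d[:,2])[:,None]
def win(pic,lo,hi,box):
    hsv=cv2.cvtColor(pic["img"],cv2.COLOR_RGB2HSV); m=cv2.inRange(hsv,lo,hi); b=np.zeros_like(m); x0,y0,x1,y1=box; b[y0:y1,x0:x1]=m[y0:y1,x0:x1]
    v,u=np.nonzero(b); return [u.mean(),v.mean()],len(u)
E
python3 - <<'E'
from h import *
p=manip.capture("top")
g,n1=win(p,(60,80,20),(95,255,255),(265,205,310,245)); o,n2=win(p,(5,150,120),(20,255,255),(315,205,360,250))
P=ray(p,[g,o],.125); print(g,n1,o,n2,P); d=P[0]-P[1]; print("sep",np.hypot(*d[:2]),"yaw",np.degrees(np.arctan2(-d[0],d[1])))
m=manip.regions_of(p,"oven_tray")[0]; print(m["score"],m["mask"].sum())
mm=m["mask"].astype(np.uint8); c=max(cv2.findContours(mm,0,2)[0],key=cv2.contourArea)
b=cv2.boxPoints(cv2.minAreaRect(c)); print(b); Q=ray(p,b,.015); print(Q, Q.mean(0))
for i in range(4):
    e=Q[(i+1)%4]-Q[i]; print(np.hypot(*e[:2]),np.degrees(np.arctan2(e[1],e[0])))
m=manip.regions_of(p,"dryer")[0]; c=max(cv2.findContours(m["mask"].astype(np.uint8),0,2)[0],key=cv2.contourArea)
print(m["score"],cv2.minAreaRect(c))
E
```

```text
[np.float64(286.57894736842104), np.float64(224.3684210526316)] 133 [np.float64(335.0900900900901), np.float64(229.07207207207207)] 111 [[ 0.56188047  0.0685774   0.125     ]
 [ 0.56453915 -0.03170154  0.125     ]]
sep 0.10031418236755343 yaw 1.5187180581699367
0.8 4679
[[420.07672 324.1969 ]
 [434.04388 260.70966]
 [516.8176  278.91986]
 [502.85046 342.4071 ]]
[[ 0.4008498  -0.242009    0.015     ]
 [ 0.54479041 -0.26077134  0.015     ]
 [ 0.52688251 -0.44756822  0.015     ]
 [ 0.38405873 -0.42456828  0.015     ]] [ 0.46414536 -0.34372921  0.015     ]
0.14515827082984936 -7.426507782660959
0.18765331281373682 -95.47611159537394
0.1446638505953481 170.85178980758863
0.1833298410765893 84.74494993948024
0.81 ((312.7037658691406, 212.65972900390625), (123.30307006835938, 105.53722381591797), 5.355824947357178)
```

send_rows --increments '[{"dp":[24,-30,0],"twist":0.03,"grip":255},{"dp":[28,-33,0],"twist":0.03,"grip":255},{"dp":[28,-33,0],"twist":0.03,"grip":255},{"dp":[28,-33,0],"twist":0.03,"grip":255},{"dp":[28,-33,0],"twist":0.03,"grip":255},{"dp":[28,-33,0],"twist":0.03,"grip":255},{"dp":[28,-33,0],"twist":0.03,"grip":255},{"dp":[28,-33,0],"twist":0.03,"grip":255}]' --newtons 10

```text
time: 2.35
eef_pos: [0.3914, 0.234, 0.2389]
eef_rot: [0.522, -0.477, 0.522, 0.477]
force: [0.7, 0.2, -0.7]
finger_gap: 0.0262
```

send_rows --increments '[{"dp":[28,-33,0],"twist":0.03,"grip":255},{"dp":[28,-33,0],"twist":0.03,"grip":255},{"dp":[28,-33,0],"twist":0.03,"grip":255},{"dp":[28,-33,0],"twist":0.03,"grip":255},{"dp":[20,-30,-10],"twist":0,"grip":255},{"dp":[10,-10,-15],"twist":0,"grip":255},{"dp":[0,0,0],"twist":0,"grip":255},{"dp":[0,0,0],"twist":0,"grip":255}]'

```text
time: 3.15
eef_pos: [0.5322, 0.064, 0.2139]
eef_rot: [0.493, -0.507, 0.493, 0.507]
force: [0.3, -0.7, 1.1]
finger_gap: 0.0007
```

```bash
cat >> h.py <<'E'
def st():
    from scipy.spatial.transform import Rotation as R
    s=manip.get_state(); z=R.from_quat(s["eef_rot"],scalar_first=True).as_matrix()[:,2]
    print("t",round(s["time"],2),"tcp",np.round(s["eef_pos"],4),"jaw",round(np.degrees(np.arctan2(z[1],z[0])),2),"F",np.round(s["force"],1),"gap",round(float(s["finger_gap"]),4),"q",np.round(s["q"],2))
E
python3 - <<'E'
from h import *
st(); p=manip.capture("wrist"); save(p,"w1"); q=manip.capture("top"); save(q,"t1")
print(np.linalg.inv(p["world_to_cam"])[:3,3])
for t in ["spent_cartridge_top","fresh_cartridge_top","bay_left","bay_panel"]:
    print(t,[(round(a["score"],2),np.round(w(p,a["point"]),3).tolist()) for a in manip.mark_of(p,t)[:2]])
E
```

```text
t 3.15 tcp [0.5322 0.064  0.2139] jaw 91.67 F [ 0.3 -0.7  1.1] gap 0.0007 q [-0.1   0.36  1.5   0.    1.28 -1.7 ]
[0.44842818 0.06172078 0.35970526]
spent_cartridge_top [(0.65, [0.561, 0.069, 0.126]), (0.49, [0.388, 0.17, 0.001])]
fresh_cartridge_top [(0.96, [0.565, -0.027, 0.125]), (0.59, [0.648, 0.329, -0.002])]
bay_left [(0.57, [0.605, 0.367, 0.001])]
bay_panel [(0.69, [0.561, 0.022, 0.131])]
```

View pics/w1.png

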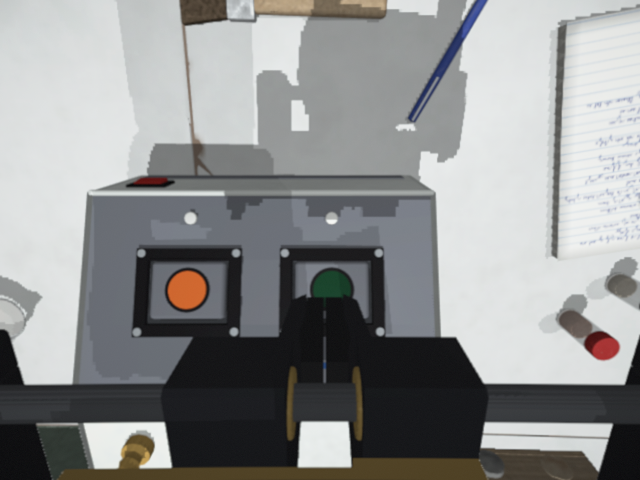

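The wrist view shows the orange window at (187,290) and the green one at (332,288), partly hidden by the fingertips, with rim screws at all corners. I'll use the screws for a refined pose.

```bash
python3 - <<'E'
from h import *
from scipy.optimize import least_squares
p=manip.capture("wrist")
def sub(u,v):
    g=cv2.cvtColor(p["img"],cv2.COLOR_RGB2GRAY).astype(float)[v-6:v+7,u-6:u+7]; k=g>110
    y,x=np.nonzero(k); return [u-6+x.mean(),v-6+y.mean()] if k.sum() else None
S=np.array([sub(*s) for s in [(141,253),(236,253),(136,332),(234,332),(284,253),(378,253),(379,332)]]); print(S.round(1))
o,n=win(p,(5,150,120),(20,255,255),(150,250,230,330)); S=np.vstack([S,o])
def model(x):
    c=np.array([x[0],x[1],.125]); a=x[2]; t=np.radians(25)
    X=np.array([np.cos(t)*np.cos(a),np.cos(t)*np.sin(a),np.sin(t)]);Y=np.array([-np.sin(a),np.cos(a),0]);Z=np.cross(X,Y)
    L=lambda X_,y:c+X*X_+Y*y
    sx,sy=x[3],x[4]
    return np.array([L(-sx,-50-0),0*X][:0]+[c+X*i+Y*j for i,j in [(-sx,-.05-sy),(-sx,-.05+sy),(sx,-.05-sy),(sx,-.05+sy),(-sx,.05-sy),(-sx,.05+sy),(sx,.05+sy),(0,-.05)]]),X,Y,Z,c
f=lambda x:(px(p,model(x)[0])-S).ravel()
r=least_squares(f,[.563,.018,.026,.026,.032]); print(r.x,np.degrees(r.x[2]),r.fun.reshape(-1,2).round(1))
_,X,Y,Z,c=model(r.x); print("left bay",c+.05*Y,"Z",Z,"X",X)
E
```

```text
[[140.7 251.9]
 [235.5 251.7]
 [136.3 330.6]
 [233.3 330.5]
 [283.9 251.7]
 [379.2 252.1]
 [379.7 330.6]]
[0.56442152 0.01998757 0.02721526 0.02700349 0.03319329] 1.5593193399283725 [[ 0.1 -0.6]
 [ 0.5 -0.2]
 [-0.2 -0.5]
 [ 0.3 -0.3]
 [ 0.  -0.1]
 [-0.8 -0.1]
 [-0.2 -0.1]
 [ 0.4  1.7]]
left bay [0.56306092 0.06996905 0.125     ] Z [-0.42246176 -0.01150024  0.90630779] X [0.90597217 0.02466235 0.42261826]
```

send_rows --increments '[{"dp":[5,2,-25],"twist":0,"grip":255},{"dp":[7,2,-28],"twist":0,"grip":255},{"dp":[7,1.5,-25],"twist":0,"grip":255},{"dp":[0,0,0],"twist":0,"grip":255},{"dp":[1.7,0,-3.6],"twist":0,"grip":255},{"dp":[1.7,0,-3.6],"twist":0,"grip":255},{"dp":[0,0,0],"twist":0,"grip":255}]'

```text
time: 4.2
eef_pos: [0.5552, 0.069, 0.1292]
eef_rot: [-0.493, 0.508, -0.492, -0.507]
force: [0.8, 0.3, -0.5]
finger_gap: 0.0006
```

send_rows --increments '[{"dp":[0.85,0,-1.8],"twist":0,"grip":255},{"dp":[0.85,0,-1.8],"twist":0,"grip":255},{"dp":[0.4,0,-0.9],"twist":0,"grip":255},{"dp":[0,0,0],"twist":0,"grip":255}]'

```text
time: 4.6
eef_pos: [0.5574, 0.069, 0.1248]
eef_rot: [-0.493, 0.508, -0.492, -0.507]
force: [-1.2, 1.2, 6.6]
finger_gap: 0.0006
```

send_rows --increments '[{"dp":[0.85,0,-1.8],"twist":0,"grip":255},{"dp":[0.85,0,-1.8],"twist":0,"grip":255},{"dp":[0,0,0],"twist":0,"grip":255}]'

```text
time: 4.9
eef_pos: [0.5591, 0.069, 0.1213]
eef_rot: [-0.493, 0.508, -0.492, -0.507]
force: [-1.4, 0.7, 7.3]
finger_gap: 0.0004
```

send_rows --increments '[{"dp":[0.4,0,-0.9],"twist":0,"grip":255},{"dp":[0,0,0],"twist":0,"grip":255}]'

```text
time: 5.1
eef_pos: [0.5596, 0.069, 0.1205]
eef_rot: [-0.493, 0.508, -0.492, -0.507]
force: [-3.0, 0.6, 7.2]
finger_gap: 0.0004
```

send_rows --increments '[{"dp":[0.4,0,-0.9],"twist":0,"grip":255},{"dp":[0.4,0,-0.9],"twist":0,"grip":255},{"dp":[0,0,0],"twist":0,"grip":255}]'

```text
time: 5.4
eef_pos: [0.5605, 0.069, 0.119]
eef_rot: [-0.493, 0.508, -0.492, -0.507]
force: [-2.6, 0.5, 9.3]
finger_gap: 0.0003
```

send_rows --increments '[{"dp":[0.4,0,-0.9],"twist":0,"grip":255},{"dp":[0,0,0],"twist":0,"grip":255}]'

```text
time: 5.6
eef_pos: [0.5609, 0.069, 0.1185]
eef_rot: [-0.493, 0.508, -0.492, -0.507]
force: [-5.2, -0.1, 13.2]
finger_gap: 0.0002
```

The force has risen to about 14 N along the normal, so it is on the buffer. I'm backing off along the normal and opening the gripper.

send_rows --increments '[{"dp":[-8,0,18],"twist":0,"grip":255},{"dp":[-12,0,27],"twist":0,"grip":255},{"dp":[-10,0,25],"twist":0,"grip":0},{"dp":[-5,0,15],"twist":0,"grip":0},{"dp":[0,0,0],"twist":0,"grip":0},{"dp":[0,0,0],"twist":0,"grip":0}]'

```text
time: 6.2
eef_pos: [0.5253, 0.069, 0.2013]
eef_rot: [0.493, -0.507, 0.493, 0.507]
force: [0.3, 0.3, -1.4]
finger_gap: 0.0305
```

```bash
python3 - <<'E'
from h import *
st(); p=manip.capture("wrist"); save(p,"w2")
for t in ["spent_cartridge_top","fresh_cartridge_top"]:
    print(t,[(round(a["score"],2),np.round(w(p,a["point"]),3).tolist()) for a in manip.mark_of(p,t)[:2]])
E
```

```text
t 6.2 tcp [0.5253 0.069  0.2013] jaw 91.67 F [ 0.3  0.3 -1.4] gap 0.0305 q [-0.09  0.36  1.54 -0.    1.25 -1.69]
spent_cartridge_top [(0.94, [0.553, 0.067, 0.147]), (0.45, [0.603, 0.369, 0.002])]
fresh_cartridge_top [(0.58, [0.565, -0.027, 0.124])]
```

View pics/w2.png

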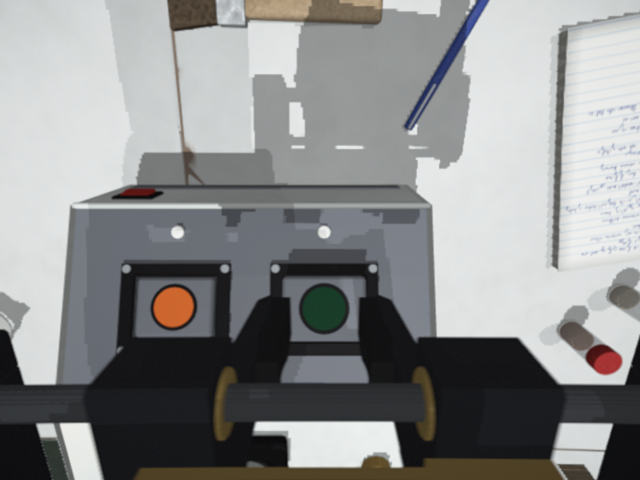

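It has popped out: the green cap now stands nearer, at (324,308), and the network puts its top at z≈0.147. Moving in to grasp.

send_rows --increments '[{"dp":[10,0.8,-5],"twist":0,"grip":0},{"dp":[6,0,-5],"twist":0,"grip":0},{"dp":[0,0,0],"twist":0,"grip":0},{"dp":[0,0,0],"twist":0,"grip":0},{"dp":[0,0,0],"twist":0,"grip":0},{"dp":[5,0,-20],"twist":0,"grip":0},{"dp":[5,0,-20],"twist":0,"grip":0},{"dp":[3,0,-12],"twist":0,"grip":0}]'

```text
time: 7.15
eef_pos: [0.5541, 0.0699, 0.1387]
eef_rot: [0.492, -0.507, 0.493, 0.508]
force: [-1.0, -0.6, 0.3]
finger_gap: 0.0884
```

send_rows --increments '[{"dp":[2,0,-7],"twist":0,"grip":0},{"dp":[1,0,-3.4],"twist":0,"grip":0},{"dp":[0,0,0],"twist":0,"grip":0}]'

```text
time: 7.45
eef_pos: [0.5575, 0.0698, 0.1296]
eef_rot: [-0.493, 0.507, -0.493, -0.507]
force: [-0.5, -0.2, 0.0]
finger_gap: 0.0881
```

send_rows --increments '[{"dp":[0,0,0],"twist":0,"grip":255},{"dp":[0,0,0],"twist":0,"grip":255},{"dp":[0,0,0],"twist":0,"grip":255},{"dp":[0,0,0],"twist":0,"grip":255},{"dp":[0,0,0],"twist":0,"grip":255},{"dp":[0,0,0],"twist":0,"grip":255}]' --newtons 15

```text
time: 8.05
eef_pos: [0.5573, 0.0698, 0.1295]
eef_rot: [-0.493, 0.507, -0.493, -0.507]
force: [-0.7, 0.2, 2.1]
finger_gap: 0.0519
```

```bash
python3 - <<'E'
from h import *
st(); p=manip.capture("wrist"); save(p,"w3")
E
```

```text
t 8.05 tcp [0.5573 0.0698 0.1295] jaw 91.67 F [-0.7  0.2  2.1] gap 0.0519 q [-0.08  0.5   1.53 -0.    1.12 -1.68]
```

View pics/w3.png

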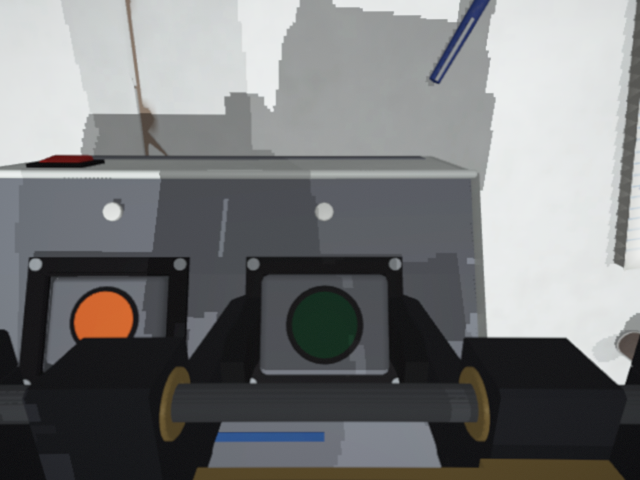

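The fingers straddle the cap, with the green window at (325,325), and the gap of 51.9 mm matches its width. Drawing it out along the panel normal.

send_rows --increments '[{"dp":[-2.1,0,4.5],"twist":0,"grip":255},{"dp":[-4.2,-0.1,9.1],"twist":0,"grip":255},{"dp":[-4.2,-0.1,9.1],"twist":0,"grip":255},{"dp":[-4.2,-0.1,9.1],"twist":0,"grip":255},{"dp":[0,0,0],"twist":0,"grip":255}]'

```text
time: 8.6
eef_pos: [0.5425, 0.0696, 0.1628]
eef_rot: [-0.493, 0.508, -0.492, -0.507]
force: [0.6, 0.1, -2.6]
finger_gap: 0.0522
```

send_rows --increments '[{"dp":[-4.2,-0.1,9.1],"twist":0,"grip":255},{"dp":[-4.2,-0.1,9.1],"twist":0,"grip":255},{"dp":[-4.2,-0.1,9.1],"twist":0,"grip":255},{"dp":[-4.2,-0.1,9.1],"twist":0,"grip":255},{"dp":[-4.2,-0.1,9.1],"twist":0,"grip":255},{"dp":[0,0,0],"twist":0,"grip":255}]'

```text
time: 9.2
eef_pos: [0.5217, 0.069, 0.2082]
eef_rot: [-0.493, 0.508, -0.492, -0.507]
force: [0.3, 0.5, -2.2]
finger_gap: 0.0517
```

```bash
python3 - <<'E'
from h import *
st(); p=manip.capture("scene"); s=manip.capture("wrist")
cv2.imwrite("pics/s4.png",cv2.cvtColor(np.hstack([cv2.resize(p["img"][140:380,140:460],(400,300)),cv2.resize(s["img"],(400,300))]),cv2.COLOR_RGB2BGR))
E
```

```text
t 9.2 tcp [0.5217 0.069  0.2082] jaw 91.68 F [ 0.3  0.5 -2.2] gap 0.0517 q [-0.09  0.34  1.54 -0.    1.26 -1.69]
```

View pics/s4.png

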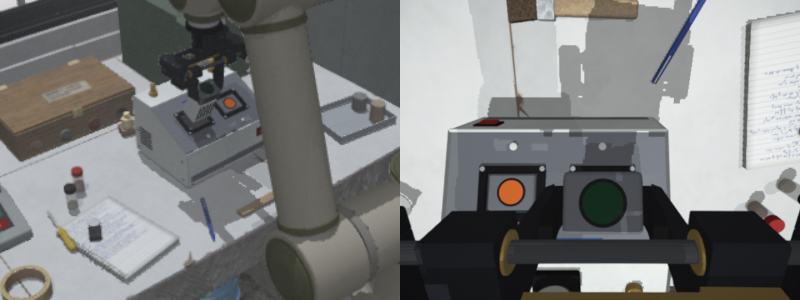

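The cartridge is held tilted and is out of the bay. The orange one is still flush in the other. Travelling to the tray.

send_rows --increments '[{"dp":[-10,0,15],"twist":0,"grip":255},{"dp":[-15,0,20],"twist":0,"grip":255},{"dp":[-15,-10,15],"twist":0,"grip":255},{"dp":[-15,-20,0],"twist":-0.02,"grip":255},{"dp":[-10,-30,0],"twist":-0.02,"grip":255},{"dp":[-5,-35,0],"twist":-0.02,"grip":255},{"dp":[-5,-35,0],"twist":-0.02,"grip":255},{"dp":[-5,-35,0],"twist":-0.02,"grip":255}]'

```text
time: 10.1
eef_pos: [0.4412, -0.0972, 0.2564]
eef_rot: [0.517, -0.482, 0.518, 0.482]
force: [1.3, -0.2, -1.9]
finger_gap: 0.0518
```

send_rows --increments '[{"dp":[-5,-35,0],"twist":-0.02,"grip":255},{"dp":[-2,-35,0],"twist":-0.02,"grip":255},{"dp":[-2,-35,0],"twist":0,"grip":255},{"dp":[-2,-35,0],"twist":0,"grip":255},{"dp":[-1,-32,0],"twist":0,"grip":255},{"dp":[0,-20,0],"twist":0,"grip":255},{"dp":[0,-10,0],"twist":0,"grip":255},{"dp":[0,0,0],"twist":0,"grip":255}]'

```text
time: 10.9
eef_pos: [0.4295, -0.2985, 0.2561]
eef_rot: [0.527, -0.471, 0.527, 0.472]
force: [0.7, 0.4, -1.3]
finger_gap: 0.0519
```

send_rows --increments '[{"dp":[0,0,-20],"twist":0,"grip":255},{"dp":[0,0,-40],"twist":0,"grip":255},{"dp":[0,0,-40],"twist":0,"grip":255},{"dp":[0,0,-25],"twist":0,"grip":255},{"dp":[0,0,-13],"twist":0,"grip":255},{"dp":[0,0,0],"twist":0,"grip":255}]'

```text
time: 11.5
eef_pos: [0.4292, -0.2961, 0.1172]
eef_rot: [0.527, -0.47, 0.527, 0.473]
force: [0.2, 0.4, -2.1]
finger_gap: 0.0517
```

```bash
python3 - <<'E'
from h import *
st(); p=manip.capture("top"); s=manip.capture("wrist"); q=manip.capture("scene")
cv2.imwrite("pics/s5.png",cv2.cvtColor(np.hstack([cv2.resize(q["img"][160:340,310:550],(400,300)),cv2.resize(s["img"],(400,300))]),cv2.COLOR_RGB2BGR))
for c,n in [(p,"top"),(s,"wrist"),(q,"scene")]:
  for t in ["oven_tray","spent_cartridge_top","spent_cartridge","grey_plug","tan_plug"]:
    print(n,t,[(round(a["score"],2),np.round(w(c,a["point"]),3).tolist()) for a in manip.mark_of(c,t)[:1]])
E
```

```text
t 11.5 tcp [ 0.4292 -0.2961  0.1172] jaw 83.71 F [ 0.2  0.4 -2.1] gap 0.0517 q [-0.83  0.44  1.66  0.    1.05 -2.29]
top oven_tray []
top spent_cartridge_top []
top spent_cartridge []
top grey_plug [(0.24, [0.647, 0.324, -0.002])]
top tan_plug [(0.57, [0.565, -0.032, 0.121])]
wrist oven_tray [(0.66, [0.466, -0.346, -0.002])]
wrist spent_cartridge_top [(0.9, [0.425, -0.297, 0.138])]
wrist spent_cartridge [(0.6, [0.463, -0.299, 0.047])]
wrist grey_plug [(0.93, [0.484, -0.397, 0.006])]
wrist tan_plug [(0.8, [0.418, -0.386, -0.001])]
scene oven_tray [(0.85, [0.465, -0.343, 0.0])]
scene spent_cartridge_top [(0.62, [0.423, -0.298, 0.135])]
scene spent_cartridge [(0.92, [0.463, -0.304, 0.053])]
scene grey_plug [(0.41, [0.488, -0.399, -0.002])]
scene tan_plug [(0.78, [0.417, -0.392, -0.003])]
```

View pics/s5.png

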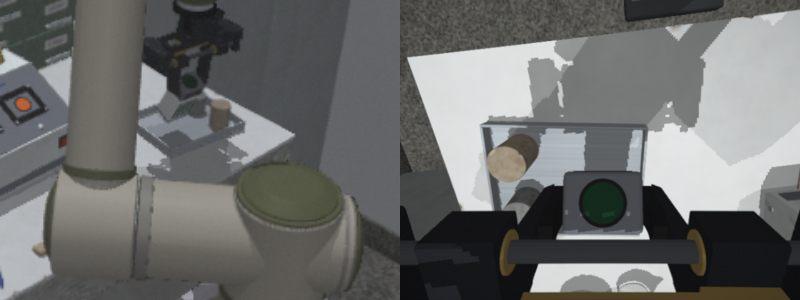

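Both views show the cartridge held at a tilt of about 24° over the free half of the tray, clear of the plugs. Lowering until the near foot edge touches.

send_rows --increments '[{"dp":[0,0,-14],"twist":0,"grip":255},{"dp":[0,0,-12],"twist":0,"grip":255},{"dp":[0,0,-5],"twist":0,"grip":255},{"dp":[0,0,-2],"twist":0,"grip":255},{"dp":[0,0,-2],"twist":0,"grip":255},{"dp":[0,0,0],"twist":0,"grip":255}]'

```text
time: 13.0
eef_pos: [0.4297, -0.298, 0.0838]
eef_rot: [0.527, -0.472, 0.527, 0.471]
force: [-0.4, 0.0, -2.3]
finger_gap: 0.052
```

send_rows --increments '[{"dp":[0,0,-1],"twist":0,"grip":255},{"dp":[0,0,-1],"twist":0,"grip":255},{"dp":[0,0,0],"twist":0,"grip":255}]'

```text
time: 13.3
eef_pos: [0.4296, -0.2979, 0.0817]
eef_rot: [0.527, -0.472, 0.527, 0.472]
force: [0.0, -0.5, -2.3]
finger_gap: 0.0519
```

send_rows --increments '[{"dp":[0,0,-1],"twist":0,"grip":255},{"dp":[0,0,-1],"twist":0,"grip":255},{"dp":[0,0,0],"twist":0,"grip":255}]'

```text
time: 13.6
eef_pos: [0.4297, -0.298, 0.0798]
eef_rot: [0.527, -0.472, 0.527, 0.472]
force: [-0.5, 0.6, -1.4]
finger_gap: 0.0518
```

send_rows --increments '[{"dp":[0,0,-1],"twist":0,"grip":255},{"dp":[0,0,0],"twist":0,"grip":255}]'

```text
time: 13.8
eef_pos: [0.4298, -0.2981, 0.0795]
eef_rot: [0.527, -0.472, 0.527, 0.471]
force: [-2.5, 0.9, 7.7]
finger_gap: 0.0519
```

Touched at TCP z≈0.080, as predicted. Lowering the grip and tipping the cartridge upright about its near edge.

send_rows --increments '[{"dp":[0,0,0.6],"twist":0,"grip":255},{"dp":[4,-0.5,0.7],"twist":0,"grip":255},{"dp":[4,-0.5,0.6],"twist":0,"grip":255},{"dp":[4,-0.4,0.4],"twist":0,"grip":255},{"dp":[4,-0.5,0.2],"twist":0,"grip":255},{"dp":[0,0,0],"twist":0,"grip":255}]' --newtons 7

```text
time: 14.4
eef_pos: [0.4462, -0.2999, 0.0811]
eef_rot: [0.527, -0.472, 0.527, 0.471]
force: [0.9, -0.4, -0.0]
finger_gap: 0.0522
```

```bash
python3 - <<'E'
from h import *
st(); s=manip.capture("wrist"); q=manip.capture("scene")
for c,n in [(s,"wrist"),(q,"scene")]:
  for t in ["spent_cartridge_top","spent_cartridge"]:
    print(n,t,[(round(a["score"],2),np.round(w(c,a["point"]),3).tolist()) for a in manip.mark_of(c,t)[:1]])
E
```

```text
t 14.4 tcp [ 0.4462 -0.2999  0.0811] jaw 83.66 F [ 0.9 -0.4 -0. ] gap 0.0522 q [-0.81  0.52  1.65  0.    0.98 -2.27]
wrist spent_cartridge_top [(0.87, [0.443, -0.303, 0.1])]
wrist spent_cartridge [(0.76, [0.465, -0.299, 0.005])]
scene spent_cartridge_top [(0.65, [0.443, -0.3, 0.094])]
scene spent_cartridge [(0.68, [0.463, -0.3, 0.01])]
```

The tilt is now about 13° and the foot has stayed put. Continuing.

send_rows --increments '[{"dp":[4,-0.5,0],"twist":0,"grip":255},{"dp":[4,-0.5,-0.2],"twist":0,"grip":255},{"dp":[4,-0.4,-0.4],"twist":0,"grip":255},{"dp":[4,-0.5,-0.6],"twist":0,"grip":255},{"dp":[4,-0.5,-0.8],"twist":0,"grip":255},{"dp":[0,0,0],"twist":0,"grip":255}]'

```text
time: 15.3
eef_pos: [0.4663, -0.3023, 0.0793]
eef_rot: [0.527, -0.472, 0.527, 0.471]
force: [0.9, 0.7, 2.5]
finger_gap: 0.0518
```

```bash
python3 - <<'E'
from h import *
st(); s=manip.capture("wrist"); q=manip.capture("scene")
cv2.imwrite("pics/s6.png",cv2.cvtColor(np.hstack([cv2.resize(q["img"][180:270,370:490],(400,300)),cv2.resize(s["img"],(400,300))]),cv2.COLOR_RGB2BGR))
for c,n in [(s,"wrist"),(q,"scene")]:
  for t in ["spent_cartridge_top","spent_cartridge"]:
    print(n,t,[(round(a["score"],2),np.round(w(c,a["point"]),3).tolist()) for a in manip.mark_of(c,t)[:1]])
E
```

```text
t 15.3 tcp [ 0.4663 -0.3023  0.0793] jaw 83.67 F [0.9 0.7 2.5] gap 0.0518 q [-0.79  0.55  1.59  0.    1.   -2.25]
wrist spent_cartridge_top [(0.95, [0.465, -0.304, 0.097])]
wrist spent_cartridge [(0.57, [0.468, -0.301, -0.003])]
scene spent_cartridge_top [(0.61, [0.463, -0.305, 0.099])]
scene spent_cartridge [(0.86, [0.468, -0.301, 0.006])]
```

View pics/s6.png

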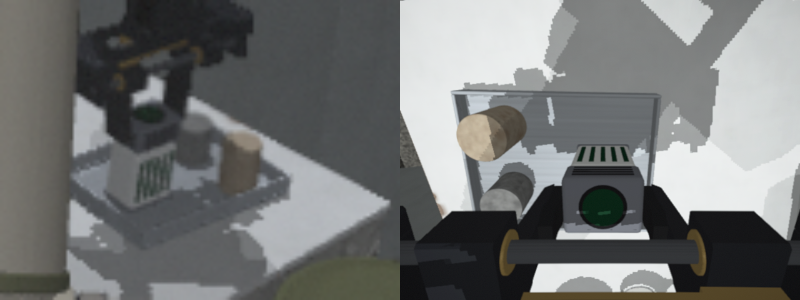

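The cartridge stands almost upright in the free half, about 2° short, with the plugs untouched. One small finishing nudge, then release.

send_rows --increments '[{"dp":[2,-0.2,-0.4],"twist":0,"grip":255},{"dp":[0,0,0],"twist":0,"grip":255},{"dp":[0,0,0],"twist":0,"grip":255}]' --newtons 4

```text
time: 15.9
eef_pos: [0.4677, -0.3025, 0.0789]
eef_rot: [0.527, -0.472, 0.527, 0.471]
force: [0.9, 0.7, 2.9]
finger_gap: 0.0522
```

```bash
python3 - <<'E'
from h import *
st(); s=manip.capture("wrist"); q=manip.capture("scene")
for c,n in [(s,"wrist"),(q,"scene")]:
  for t in ["spent_cartridge_top","spent_cartridge"]:
    print(n,t,[(round(a["score"],2),np.round(w(c,a["point"]),3).tolist()) for a in manip.mark_of(c,t)[:1]])
E
```

```text
t 15.9 tcp [ 0.4677 -0.3025  0.0789] jaw 83.65 F [0.9 0.7 2.9] gap 0.0522 q [-0.78  0.55  1.59  0.    1.   -2.24]
wrist spent_cartridge_top [(0.89, [0.465, -0.304, 0.098])]
wrist spent_cartridge [(0.92, [0.468, -0.303, -0.0])]
scene spent_cartridge_top [(0.87, [0.464, -0.303, 0.096])]
scene spent_cartridge [(0.72, [0.562, -0.031, 0.131])]
```

send_rows --increments '[{"dp":[0,0,0],"twist":0,"grip":85},{"dp":[0,0,0],"twist":0,"grip":80},{"dp":[0,0,0],"twist":0,"grip":60},{"dp":[0,0,0],"twist":0,"grip":30},{"dp":[0,0,0],"twist":0,"grip":0},{"dp":[0,0,0],"twist":0,"grip":0},{"dp":[0,0,0],"twist":0,"grip":0}]'

```text
time: 16.9
eef_pos: [0.4676, -0.3024, 0.0788]
eef_rot: [0.527, -0.472, 0.527, 0.472]
force: [0.3, 0.5, 0.0]
finger_gap: 0.088
```

send_rows --increments '[{"dp":[0,0,8],"twist":0,"grip":0},{"dp":[0,0,20],"twist":0,"grip":0},{"dp":[0,0,35],"twist":0,"grip":0},{"dp":[0,0,40],"twist":0,"grip":0},{"dp":[-20,20,30],"twist":0,"grip":0},{"dp":[-30,40,0],"twist":0,"grip":0},{"dp":[-30,40,0],"twist":0,"grip":0},{"dp":[0,0,0],"twist":0,"grip":0}]'

```text
time: 17.7
eef_pos: [0.3846, -0.1983, 0.2119]
eef_rot: [0.526, -0.471, 0.527, 0.473]
force: [0.5, -0.8, -0.5]
finger_gap: 0.0883
```

```bash
python3 - <<'E'
from h import *
st(); s=manip.capture("wrist"); q=manip.capture("scene"); p=manip.capture("top")
cv2.imwrite("pics/s7.png",cv2.cvtColor(np.vstack([np.hstack([cv2.resize(q["img"][180:270,370:490],(400,300)),cv2.resize(s["img"],(400,300))]),np.hstack([cv2.resize(p["img"][140:350,240:520],(400,300)),cv2.resize(q["img"][130:370,240:560],(400,300))])]),cv2.COLOR_RGB2BGR))
for c,n in [(s,"wrist"),(q,"scene"),(p,"top")]:
  for t in ["spent_cartridge_top","spent_cartridge","grey_plug","tan_plug","fresh_cartridge_top"]:
    print(n,t,[(round(a["score"],2),np.round(w(c,a["point"]),3).tolist()) for a in manip.mark_of(c,t)[:1]])
E
```

```text
t 17.7 tcp [ 0.3846 -0.1983  0.2119] jaw 83.75 F [ 0.5 -0.8 -0.5] gap 0.0883 q [-0.75  0.14  1.8   0.    1.21 -2.21]
wrist spent_cartridge_top [(0.58, [0.47, -0.305, 0.096])]
wrist spent_cartridge [(0.66, [0.467, -0.301, 0.002])]
wrist grey_plug [(0.84, [0.486, -0.398, 0.005])]
wrist tan_plug [(0.67, [0.418, -0.387, -0.0])]
wrist fresh_cartridge_top []
scene spent_cartridge_top [(0.89, [0.467, -0.305, 0.094])]
scene spent_cartridge [(0.94, [0.466, -0.304, 0.003])]
scene grey_plug [(0.64, [0.487, -0.399, 0.001])]
scene tan_plug [(0.6, [0.464, -0.346, -0.002])]
scene fresh_cartridge_top [(0.47, [0.562, -0.032, 0.131])]
top spent_cartridge_top [(0.39, [0.467, -0.305, 0.094])]
top spent_cartridge []
top grey_plug [(0.75, [0.469, -0.303, 0.093])]
top tan_plug [(0.6, [0.42, -0.39, 0.002])]
top fresh_cartridge_top [(0.67, [0.568, -0.031, 0.124])]
```

View pics/s7.png

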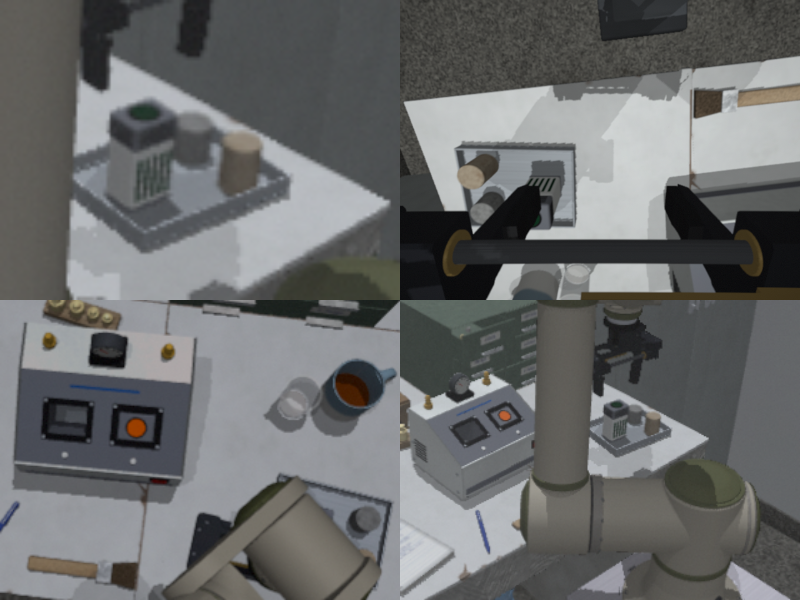

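The final views show the cartridge upright in the tray with the plugs in place, the left bay empty, the orange cartridge flush, and the gripper clear. Handing in.

```bash
python3 -c "
from station import manip
print(manip.finish_job())"
```

```text
the job is handed in; nothing more can be done
None
```

The spent cartridge (dark green window) is out of the left bay and standing upright on its foot in the free half of the oven tray. I handed the job in at about 18 s of the 45 s allowed.

- **Pressing:** I pressed it until the buffer was felt, at about 14 N along the panel normal. I then backed off, and it sprang out about 22 mm.
- **Drawing out:** I gripped the cap at 15 N and drew it straight out along the panel normal.
- **Setting down:** The tool can only point down, so the cartridge arrived tilted about 25°. Its near foot edge touched the tray floor with about 10 N. I tipped it upright about that edge and then released it.

**Last checks:**
- **Upright:** The wrist and scene cameras both put the cap's centre directly above the foot, within their roughly 4 mm accuracy.
- **Plugs:** The readings I trust are within about 4 mm of where the plugs started.
- **Orange cartridge:** It is still flush in its bay.
- **Robot:** The gripper was clear of everything, and the wrist force read about zero.

Two of the last readings disagreed. The top camera labelled the spent cartridge as the grey plug, and the scene camera put the tan plug at the tray's centre. Both were wrong by the pictures, which show the plugs in place. I did not re-measure the beaker, vials and pen at the end. The beaker and pen look undisturbed in the final views, which do not show the vials.

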